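# Pack the vaccine cool box for the day

## Robot

A 6-joint arm with a two-finger parallel gripper is mounted at the origin on the work surface. World frame = base frame: x ahead of the robot, y to its left, z up, the work surface at z = 0. Lengths are in m, angles in degrees, forces in N, time in s.
With the tool pointing down it reaches from about 0.4 to 0.825 m from the base axis. Payload 7 kg.
Tool frame: the origin (TCP) lies on the centre line of the jaws, within the pads' length; the fingertips stand env.tips_ahead ahead of it and the grasp point (between the pads) lies 3 mm ahead of it (env.tips_ahead is the distance from the TCP to the fingertips, in m); z points along the fingers, y is the line along which they close (so a half turn about z gives the same grasp; the last joint's range is limited). The gripper opens to 88 mm and grips with 3 to 60 N. Pads are 19 mm wide; open, the fingers measure 130 mm over their backs; the gripper's body (78 mm by 193 mm) begins 47 mm behind the grasp point.
Start: joints at [-49.269, 20.546, 0.682, 0, -70.136, -16.507], TCP at [0.277, -0.616, 0.249] pointing down, gripper open.
Joint ranges: [-176.03, 176.03], [-82.01, 121.73], [-58.28, 71.71], [-173.87, 95.51], [-174.79, -0.11], [-173.66, 173.66]. Speed limits (degrees/s): [136.94, 136.94, 172.46, 180, 180, 180].

## Interface

Orientations are given as [roll, pitch, yaw] about the fixed x, y, z axes, in that order (R = Rz(yaw) Ry(pitch) Rx(roll)).
In Python, from workcell import status, read_camera, env, models gives the robot as it stands. The module is installed in compiled form; this text tells all that it offers.
- The arm moves only by the shell command python3 -m handwheel 'ROWS'. ROWS is text: rows parted by semicolons, each of 5 numbers parted by spaces: the shift along the tool's x, y, z in mm, then the turn about the tool's z in rad, then the opening, from -1 (shut) to 1 (fully open). A call has exactly 8 rows; each row is the pose to reach, as a shift and turn from the pose commanded when the call began, along the tool's axes at that moment; what a row does not reach only later rows make up. A row lasts 1/8 s, in which the tool goes at most 62.5 mm and 10.7 degrees, less where a joint would pass 70% of its speed; a pose out of reach is approached as far as the arm can. A call with a gripper value outside its range is refused whole. The fingers move at their own pace and stop on an object; the grip force is fixed at half the most. Time passes only in rows, so rows that repeat a pose let the fingers close, or fill a call up. It gives the time, the measured TCP pose, the force, the opening and the grip force at its end, in the units of the state.
- status.state(): the state, without advancing time (a new reading comes with each control period).
- read_camera(name): name is "scene" or "top" or "wrist"; returns a dict with "pixels" (384x512x3 uint8, blue, green, red), "K" (3x3 intrinsics, pixels), "R" (3x3) and "t" (3): a world point X has camera coordinates R X + t; the wrist camera has in their place "tool_from_camera" (4x4, takes a point from camera to tool coordinates, whose origin is the TCP and whose axes are the flange's). Camera axes: x right, y down, z forward; pixel columns grow to the right and rows downward; lengths in m; the calibration is good to about 2 mm. A picture is of the moment at which its call begins: read the wrist's pose just before it. There is no depth.
- env.close_job(): hands the job in; it is judged then, once.
Trained networks look in a picture, given as the dict that the camera call returned (one of the last four; its "shot" number tells which), for a name from the list of things; names that differ only in an ending like _2 or _b are one class to them, and where a whole thing is asked for, a point or a joint stands for the part that bears it (a point fixed in the world has none). Each returns a list of dicts, best first, with "score" (0 to 1); they miss things now and then, are a little off and sometimes report something else, mostly with a low value. They report only what shows in the picture. A call takes as long as a camera call. They do not tell look-alikes from the thing itself.
- models.boxes_of(thing, picture): "extent" ([left, top, right, bottom] in pixels, round what is visible of it).
The state is a dict: "time": time; "q": joint angles; "joint_vel": joint speeds; "joint_torque": joint torques, N m; "eef_pos": TCP position; "eef_rot": TCP orientation; "ft_force": force on the tool from outside, world axes, zero at the start; "torque": the same for the moment, N m; "finger_gap": finger opening in m; "grasp_force": force on a finger pad.
Only numpy, scipy, OpenCV 4.12 (cv2) and the standard library are available. Lean on these libraries where they do the work, as an engineer would, in place of code of your own. Each camera call takes 0.05 s, during which the arm holds its last target. There are 200 camera calls.

## Task

Pack the open vaccine cool box: lay the cool pack flat on its floor, the grey buffer plate flat on the pack, and the vial rack flat on the plate with the temperature logger lying display-up in the rack's empty pocket; then put the lid squarely on the box so that it is fully down. Keep the vials upright, set the rack down gently without dropping it, and leave the tape roll, the jar and the steel bowl where they are.

Things in the scene. Friction and masses are not known exactly. Their poses are not given: they have to be found in the camera images.
- box: Open blue cool box, fixed, 184 (x) x 162 (y) x 66 mm high. Origin: centre of its underside. Cavity 152 (x) x 74 (y) mm, centred, floor 25 mm up, rim 66 mm. In the middle of both long walls a finger scallop 70 mm long (x) widens it to 144 mm in y, down to the floor, for fingers beside a thing held across its width. Pack, plate and rack lie with x along the box's x, either way round.
- lid: Hollow blue lid, upright, 350 g, 206 (x) x 184 (y) mm, top 64 mm above its underside; origin: centre of the underside. On top a grey bar handle along x, 100 x 22 (y) x 14 mm, upper face 94 mm above the underside. Its 10 mm skirt slips over the outside of the box with 6 mm play each side; fully down its origin is 56 mm above the box's, x along the box's x, either way round.
- cool_pack: Pale smooth plastic cool pack with three raised pillow panels and a round filler cap on top, 138 (x) x 58 (y) x 22 mm high, 150 to 310 g. Lies flat, panels up; origin: centre of its underside. Held across its width (y) at the middle. In the box its underside is 25 mm above the box's.
- plate: Grey rigid foam-board buffer plate with two vent slots, 138 (x) x 58 (y) x 10 mm thick, about 60 g. Lies flat; origin: centre of its underside. Solid across its width (y) at the middle, where it is held. On the pack in the box its underside is 47 mm above the box's.
- vial_rack: White rack with six capped glass vials fixed in one end, 138 (x) x 58 (y) mm, about 200 g. Origin: centre of its underside. Vial block from x = -14 to +69 mm, 22 mm high, as wide as the rack; vial tops 42 mm up; the -x end is an open pocket for the logger, rim 12 mm up. Held across its width (y) at the middle. On the plate in the box, its underside is 57 mm above the box's.
- rack_pocket (a point): Centre of the floor of the rack's empty pocket, 40 mm from the rack's origin towards its -x end and 6 mm above its underside. The pocket is 52 mm long (x) by 52 mm wide (y) inside, its rim 6 mm above this floor.
- logger: Small black temperature logger with a display on top, 40 (x) x 28 (y) x 26 mm high, 45 g. Lies display up; origin: centre of its underside. Held across its 28 mm width (y); it may go into the pocket before or after the rack goes into the box.
- tape_roll: Bystander: white roll of tape lying flat, 58 mm across, 25 mm high, loose. Origin: centre of its underside.
- swab_jar: Bystander: closed jar, 50 mm across, 50 mm high, loose. Origin: centre of its underside.
- gallipot: Bystander: small round steel bowl, 60 mm across, 36 mm high, loose. Origin: centre of its underside.
There are look-alikes about, which are no part of the job. What is meant by the cool_pack is not purple, and is the smaller of those in its own colour. Of the things that look like the logger, take the one that is farthest to the robot's left at the start.

How it is judged (in metres and radians):
On the way, in this order (a step that is already met when the one before it is completed fails the run):
1. the cool pack lies flat on the floor of the box, let go (z of cool_pack in the frame of box between 0.021 and 0.029 m and horizontal distance between cool_pack and box below 0.014 m and angle between cool_pack's own z axis and vertical below 0.06 rad and angle between the x axis of cool_pack and the x axis of box, either way round below 0.14 rad and contact force between the fingers and cool_pack below 0.2 N), for 0.2 s.
2. the buffer plate lies flat on the pack, let go (z of cool_pack in the frame of box between 0.021 and 0.029 m and horizontal distance between each of cool_pack, plate and box below 0.014 m and angle between each of cool_pack, plate's own z axis and vertical below 0.06 rad and angle between the x axis of each of cool_pack, plate and the x axis of box, either way round below 0.14 rad and z of plate in the frame of box between 0.043 and 0.051 m and contact force between the fingers and plate below 0.2 N), for 0.2 s.
3. the vial rack lies flat on the plate, let go (z of cool_pack in the frame of box between 0.021 and 0.029 m and horizontal distance between each of cool_pack, plate, vial_rack and box below 0.014 m and angle between each of cool_pack, plate, vial_rack's own z axis and vertical below 0.06 rad and angle between the x axis of each of cool_pack, plate, vial_rack and the x axis of box, either way round below 0.14 rad and z of plate in the frame of box between 0.043 and 0.051 m and z of vial_rack in the frame of box between 0.053 and 0.061 m and contact force between the fingers and vial_rack below 0.2 N), for 0.2 s.
At the end, for the whole second after the job is handed in: From the box floor up: pack, plate, rack, each flat, at its height within 4 mm, within 14 mm and 0.14 rad of the box; logger upright on the pocket floor, within 15 mm of its centre; lid fully down (4 mm), within 14 mm and 0.14 rad; all at rest (z of cool_pack in the frame of box between 0.021 and 0.029 m and horizontal distance between each of cool_pack, plate, vial_rack, lid and box below 0.014 m and angle between each of cool_pack, plate, vial_rack's own z axis and vertical below 0.06 rad and angle between the x axis of each of cool_pack, plate, vial_rack, lid and the x axis of box, either way round below 0.14 rad and z of plate in the frame of box between 0.043 and 0.051 m and z of vial_rack in the frame of box between 0.053 and 0.061 m and horizontal distance between logger and rack_pocket below 0.015 m and z of logger in the frame of rack_pocket between -0.004 and 0.004 m and angle between logger's own z axis and vertical below 0.1 rad and z of lid in the frame of box between 0.052 and 0.06 m and angle between lid's own z axis and vertical below 0.05 rad and linear speed of each of cool_pack, plate, vial_rack, logger, lid below 0.02 m/s); the robot touches nothing.
It fails at once if the vial rack was tipped more than 0.5 rad (angle between vial_rack's own z axis and vertical above 0.5 rad).
It fails at once if the vial rack was pressed hard onto the plate (more than 40 N) (contact force between vial_rack and plate above 40 N).
It fails at once if the vial rack was dropped (let go and falling faster than 0.5 m/s, that is from over 13 mm) (contact force between the fingers and vial_rack below 0.2 N and linear speed of vial_rack above 0.5 m/s).
It fails at once if the tape roll, the jar or the steel bowl was shoved more than 30 mm (distance of any of tape_roll, swab_jar, gallipot from where it was at the start of the episode above 0.03 m).
It also fails if it takes over 136 s, if anything falls off the work surface, if the arm or the gripper's body presses on something with over 40 N, if the wrist force passes 120 N, or if a joint passes its speed limit or range.

## Working session

There is one attempt and no reset: what is moved stays moved. The work goes in short steps, Python scripts to look and compute and a shell command to move; the robot and the scene stay as the last step left them, time stands still between calls to the robot, and variables do not carry over. Pictures are saved under pics/ and viewed, at most 14 in all, crops included, and the job is handed in when it is done.

```bash
ls; mkdir -p pics
cat > h.py <<'E'
import numpy as np, cv2
from workcell import status, read_camera, env, models
from scipy.spatial.transform import Rotation as Ro
def pose():
    s=status.state(); return np.array(s["eef_pos"]), Ro.from_euler('xyz',s["eef_rot"],degrees=True).as_matrix()
def cam(name):
    p,R=pose(); c=read_camera(name)
    if name=="wrist":
        T=np.array(c["tool_from_camera"]); Rw=R@T[:3,:3]; o=R@T[:3,3]+p   # cam->world
    else:
        Rw=np.array(c["R"]).T; o=-Rw@np.array(c["t"])
    c["Rw"]=Rw; c["o"]=o; return c
def ray(c,u,v,z):
    d=c["Rw"]@np.linalg.inv(np.array(c["K"]))@np.array([u,v,1.]); return c["o"]+d*(z-c["o"][2])/d[2]
def proj(c,X):
    k=np.array(c["K"])@(c["Rw"].T@(np.array(X)-c["o"])); return k[:2]/k[2]
NAMES="box lid cool_pack plate vial_rack logger tape_roll swab_jar gallipot".split()
E
python3 - <<'E'
from h import *
print(status.state(), env.tips_ahead)
for n in ["top","scene"]:
    c=cam(n); cv2.imwrite(f"pics/{n}0.png",c["pixels"]); print(n,c["o"].round(3),c["K"][0][0])
    for t in NAMES:
        print(t,[(np.round(b["extent"]).astype(int).tolist(),round(b["score"],2)) for b in models.boxes_of(t,c)[:6]])
E
```

```text
pics
{'time': 0.0, 'q': array([-4.92688984e+01,  2.05926905e+01,  6.33545855e-01, -2.00000809e-02,
       -7.01353559e+01, -1.65091621e+01]), 'joint_vel': array([ 0.02974157, -0.01931388,  0.04238741, -0.07589111, -0.04966033,
       -0.01561155]), 'joint_torque': array([-7.67969177e-04, -5.82716739e+01,  2.93037021e+01,  6.99683726e+00,
        6.79407429e-03, -1.33301578e-04]), 'eef_pos': array([ 0.27675085, -0.61516226,  0.24760713]), 'eef_rot': array([ 1.79904052e+02, -8.83058530e-03, -1.55784865e+02]), 'ft_force': array([-0.10509124, -0.32464734,  0.4215628 ]), 'torque': array([0.01629251, 0.02964592, 0.03696791]), 'grasp_force': 0.0, 'finger_gap': 0.08777243683620185} 0.022
top [0.385 0.057 1.1  ] 403.6072974416903
box [([358, 183, 434, 259], 0.96)]
lid [([142, 180, 222, 262], 0.58)]
cool_pack [([70, 79, 141, 147], 0.82), ([204, 98, 236, 147], 0.73)]
plate [([318, 94, 356, 146], 0.85)]
vial_rack [([272, 169, 306, 222], 0.8)]
logger [([265, 149, 276, 164], 0.73), ([320, 161, 332, 179], 0.55), ([290, 135, 303, 148], 0.51)]
tape_roll [([281, 93, 301, 116], 0.85)]
swab_jar [([391, 125, 413, 143], 0.32)]
gallipot [([393, 124, 410, 144], 0.88)]
scene [0.824 0.821 1.386] 490.51663150790966
box [([182, 72, 247, 129], 0.98)]
lid [([251, 184, 335, 266], 0.57)]
cool_pack [([182, 224, 223, 258], 0.93), ([200, 308, 276, 357], 0.66), ([333, 196, 380, 219], 0.64)]
plate [([136, 152, 182, 173], 0.76)]
vial_rack [([208, 157, 258, 179], 0.62)]
logger [([201, 185, 217, 202], 0.55)]
tape_roll [([151, 186, 174, 209], 0.76)]
swab_jar [([230, 267, 247, 291], 0.59)]
gallipot [([146, 109, 162, 131], 0.61)]
```

Run:
```python
import cv2
a=cv2.imread("pics/top0.png"); cv2.imwrite("pics/top0c.png",cv2.resize(a[60:300,40:450],(800,468),interpolation=cv2.INTER_CUBIC))
b=cv2.imread("pics/scene0.png");cv2.imwrite("pics/scene0c.png",cv2.resize(b[50:380,110:410],(540,594),interpolation=cv2.INTER_CUBIC))
```

```text
(no output)
```

View pics/top0c.png

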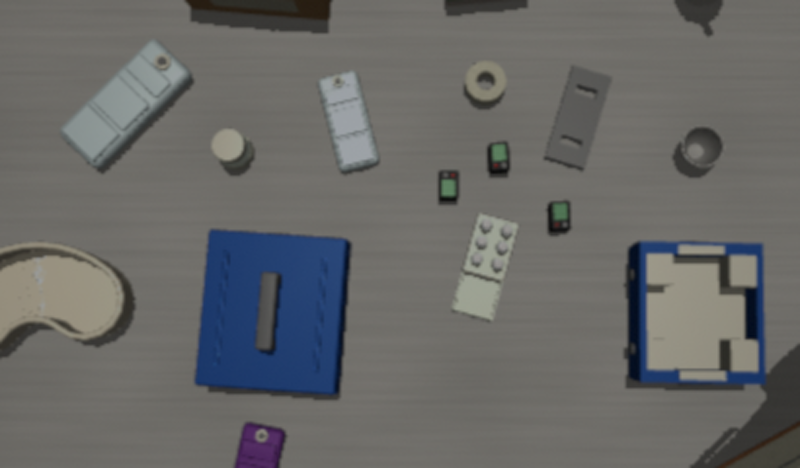

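View pics/scene0c.png

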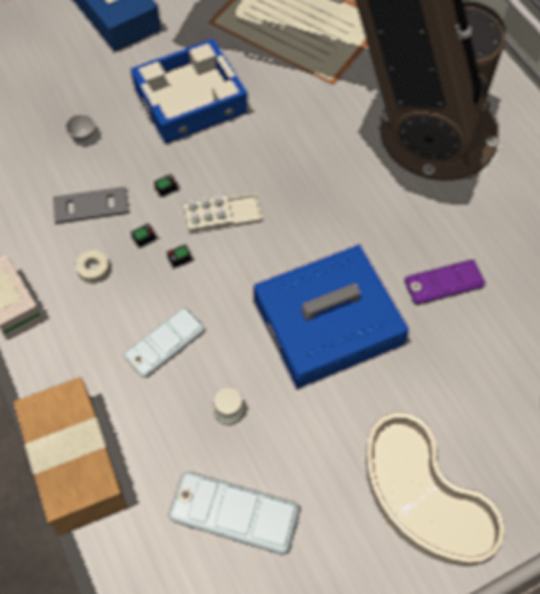

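The top view shows what could be taken for the cool pack: a large pale one at crop (127,104), a small pale one at (348,120) and a purple one at (258,450). I choose the small pale one. The logger-like things are at (449,186), (499,157) and (559,216). Image left is robot left, so I choose (449,186). The rack's vial end points up in the image, and the box's long axis is vertical.

Run:
```python
from h import *
c=cam("top")
f=lambda u,v:(40+u/1.951,60+v/1.951)
P={"pack":([(318,80),(356,71),(379,160),(342,171)],.018),"plate":([(573,66),(611,77),(585,168),(545,157)],.008),
"rack":([(480,213),(519,224),(492,321),(453,309)],.015),"box":([(640,242),(763,242),(763,383),(640,383)],.066),"lid":([(210,231),(349,240),(338,394),(197,384)],.055),
"log":([(440,171),(458,171),(458,202),(440,202)],.02),"tape":([(486,82)],.02),"jar":([(230,147)],.05),"bowl":([(701,149)],.03),"loghandle":([(263,273),(279,273),(271,350),(257,350)],.094)}
for k,(q,z) in P.items():
    W=np.array([ray(c,*f(*p),z)[:2] for p in q]); print(k,W.mean(0).round(3),np.hypot(*W.mean(0)).round(3))
    if len(W)==4:
        print("   sides",[np.linalg.norm(W[i]-W[(i+1)%4]).round(3) for i in range(4)],"yaw",np.degrees(np.arctan2(*(W[0]+W[1]-W[2]-W[3])[::-1])).round(1))
c=cam("wrist"); print(np.array(c["tool_from_camera"]).round(3),c["K"])
c=cam("top");I=c["pixels"][105:185,250:345];J=c["pixels"][90:155,190:250]
a=cv2.resize(I,None,fx=5,fy=5,interpolation=cv2.INTER_CUBIC);b=cv2.resize(J,(300,325),interpolation=cv2.INTER_CUBIC)
o=np.zeros((400,775,3),np.uint8);o[:400,:475]=a;o[:325,475:]=b;cv2.imwrite("pics/close.png",o)
```

```text
pack [0.672 0.171] 0.693
   sides [np.float64(0.055), np.float64(0.131), np.float64(0.054), np.float64(0.134)] yaw 15.2
plate [ 0.682 -0.153] 0.699
   sides [np.float64(0.056), np.float64(0.137), np.float64(0.058), np.float64(0.138)] yaw -16.7
rack [ 0.468 -0.022] 0.469
   sides [np.float64(0.056), np.float64(0.14), np.float64(0.056), np.float64(0.138)] yaw -15.5
box [ 0.406 -0.3  ] 0.505
   sides [np.float64(0.162), np.float64(0.184), np.float64(0.16), np.float64(0.184)] yaw -1.4
lid [0.403 0.263] 0.481
   sides [np.float64(0.186), np.float64(0.204), np.float64(0.186), np.float64(0.203)] yaw -3.1
log [0.579 0.03 ] 0.579
   sides [np.float64(0.025), np.float64(0.044), np.float64(0.025), np.float64(0.044)] yaw 0.3
tape [ 0.727 -0.021] 0.728
jar [0.625 0.328] 0.706
bowl [ 0.631 -0.317] 0.706
loghandle [0.403 0.263] 0.481
   sides [np.float64(0.02), np.float64(0.098), np.float64(0.018), np.float64(0.098)] yaw -3.8
[[ 0.    -0.961 -0.276  0.075]
 [ 1.     0.     0.001  0.   ]
 [-0.001 -0.276  0.961 -0.135]
 [ 0.     0.     0.     1.   ]] [[326.712082     0.         254.31918976]
 [  0.         326.712082   187.86603279]
 [  0.           0.           1.        ]]
```

View pics/close.png

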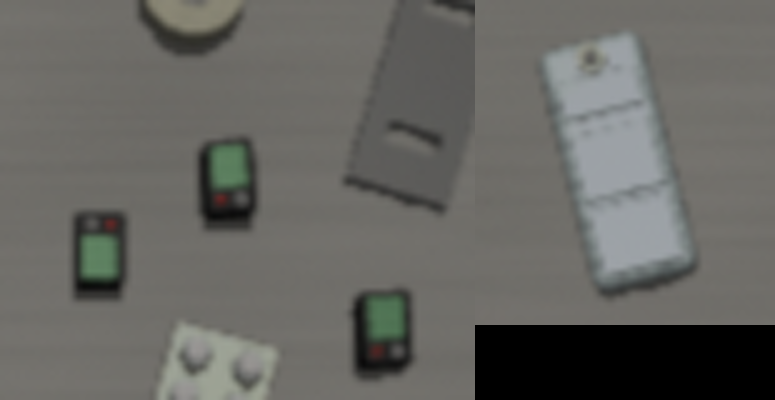

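The close crop (left part) shows three identical loggers. The leftmost, at (100,253), is mine, and its long axis is along x. The right part shows the small pale pack with its cap at (590,58), yaw about 15°. The measured sizes match the given ones, so I move now, first for a look over the box.

```bash
cat >> h.py <<'E'
def go(x,y,z,yaw,frm=None):
    "shift (mm) in tool axes and turn (rad) from here to a world TCP goal"
    p,R=pose()
    if frm is not None: p,R=np.array(frm[:3]),Ro.from_euler('xyz',[180,0,frm[3]],degrees=True).as_matrix()
    y0=np.degrees(np.arctan2(R[1,0],R[0,0])); d=R.T@(np.array([x,y,z])-p)*1000
    t=(yaw-y0+180)%360-180; print("go",d.round(1),"turn",round(-np.radians(t),3))
def quad(c,px,z):
    W=np.array([ray(c,u,v,z)[:2] for u,v in px]); return W
E
python3 -c "
from h import *
go(.406,-.3,.25,-181.4)"
```

```text
go [-247.2  234.8   -1.4] turn 0.447
```

```bash
python3 -m handwheel '-247 235 -2 0.447 1;-247 235 -2 0.447 1;-247 235 -2 0.447 1;-247 235 -2 0.447 1;-247 235 -2 0.447 1;-247 235 -2 0.447 1;-247 235 -2 0.447 1;-247 235 -2 0.447 1'
python3 - <<'E'
from h import *
c=cam("wrist"); cv2.imwrite("pics/box1.png",c["pixels"]); np.savez("box1.npz",K=c["K"],Rw=c["Rw"],o=c["o"]); print(pose()[0])
print(models.boxes_of("box",c)[:2])
E
```

```text
time: 2.15
eef_pos: [0.4058, -0.3, 0.2507]
eef_rot: [-180.0, 0.0, 178.7]
ft_force: [0.3, -0.0, -0.6]
finger_gap: 0.0881
grasp_force: 0.0
[ 0.40560575 -0.30038805  0.25060481]
[{'extent': [167.6, 69.8, 345.4, 254.9], 'score': 0.67}]
```

View pics/box1.png

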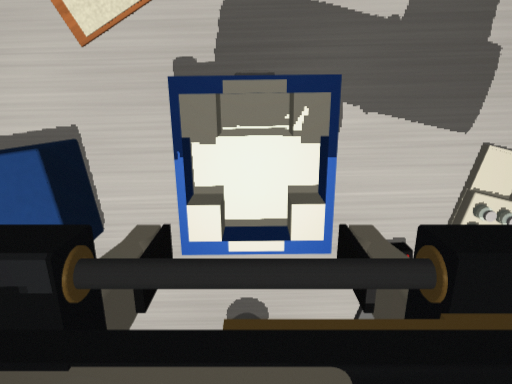

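The picture shows the box with its rim corners at about (170,79), (340,76), (333,254) and (181,256). The fingers cover everything below row 225.

Run:
```python
from h import *
c=dict(np.load("box1.npz")); im=cv2.imread("pics/box1.png")
W=quad(c,[(170,79),(340,76),(333.5,254.5),(181,256.5)],.066)
print(W.round(4).tolist(),W.mean(0).round(4),[np.linalg.norm(W[i]-W[(i+1)%4]).round(3) for i in range(4)])
print(np.degrees(np.arctan2(*(W[2]+W[3]-W[0]-W[1])[::-1])),np.degrees(np.arctan2(*(-W[0]+W[1]-W[3]+W[2])))*-1)
# refine with blue mask
hsv=cv2.cvtColor(im,cv2.COLOR_BGR2HSV); m=((hsv[...,0]>100)&(hsv[...,0]<130)&(hsv[...,1]>150)).astype(np.uint8)
n,l,s,_=cv2.connectedComponentsWithStats(m); i=[k for k in range(1,n) if s[k][0]>150 and s[k][0]<190 and s[k][4]>1000]
print([s[k] for k in i])
ys,xs=np.where(l==i[0]); P=cv2.approxPolyDP(cv2.convexHull(np.c_[xs,ys].astype(np.int32)),6,True).reshape(-1,2); print(P.tolist())
# predicted rim for pose
for (x,y,yaw) in [(.406,-.3,-1.4),(W.mean(0)[0],W.mean(0)[1],0)]:
    a=np.radians(yaw); print([proj(c,[x+np.cos(a)*u-np.sin(a)*v,y+np.sin(a)*u+np.cos(a)*v,.066]).round(1).tolist() for u,v in [(-.092,-.081),(-.092,.081),(.092,.081),(.092,-.081)]])
go(.672,.171,.12,-165)
```

```text
[[0.316, -0.376], [0.3169, -0.2183], [0.4999, -0.2163], [0.4984, -0.3813]] [ 0.4078 -0.298 ] [np.float64(0.158), np.float64(0.183), np.float64(0.165), np.float64(0.183)]
-0.5183322603171034 -0.43763559450742257
[array([ 168,   75,  173,  180, 7416], dtype=int32)]
[[340, 75], [330, 252], [182, 254], [168, 77]]
[[166.6, 74.6], [341.7, 74.9], [328.9, 254.7], [179.0, 254.5]]
[[166.8, 78.9], [341.5, 74.6], [332.9, 254.5], [183.3, 257.6]]
go [-254.6  478.1  130.4] turn -0.287
```

```bash
python3 -m handwheel '-255 478 40 -0.287 1;-255 478 40 -0.287 1;-255 478 40 -0.287 1;-255 478 40 -0.287 1;-255 478 40 -0.287 1;-255 478 40 -0.287 1;-255 478 40 -0.287 1;-255 478 40 -0.287 1'
python3 - <<'E'
from h import *
c=cam("wrist"); cv2.imwrite("pics/pack1.png",c["pixels"]); np.savez("pack1.npz",K=c["K"],Rw=c["Rw"],o=c["o"]); print(pose()[0])
print(models.boxes_of("cool_pack",c)[:2])
E
```

```text
time: 3.25
eef_pos: [0.6523, 0.1348, 0.2132]
eef_rot: [-180.0, -0.0, -165.0]
ft_force: [2.0, -1.1, 0.7]
finger_gap: 0.0876
grasp_force: 0.0
[0.65535059 0.14032833 0.21132624]
[{'extent': [257.2, 131.8, 315.1, 252.3], 'score': 0.73}]
```

View pics/pack1.png

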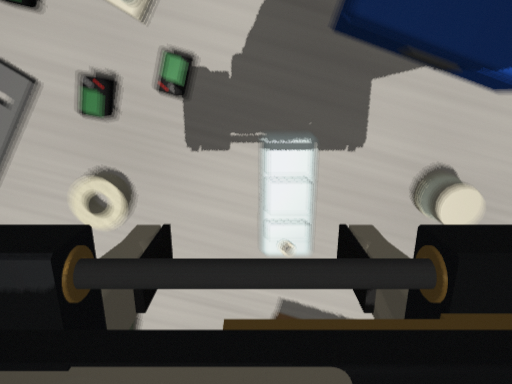

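The picture was taken while the arm was still moving. The pack is at columns 262-315, rows 140-253, parallel to the image columns, so the yaw is right. I finish the move and measure again.

```bash
python3 -c "
from h import *
go(.672,.171,.15,-165)
c=dict(np.load('pack1.npz'));print(ray(c,288,197,.02))"
```

```text
go [-26.9  27.4  61. ] turn 0.003
[0.67161093 0.17698756 0.02      ]
```

```bash
python3 -m handwheel '-26 27 61 0 1;-26 27 61 0 1;-26 27 61 0 1;-26 27 61 0 1;-26 27 61 0 1;-26 27 61 0 1;-26 27 61 0 1;-26 27 61 0 1'
cat >> h.py <<'E'
def mask_rect(c,sel,z,roi):
    "centre/yaw in world of largest blob of boolean mask sel within roi (l,t,r,b), at height z"
    m=np.zeros(sel.shape,np.uint8); l,t,r,b=roi; m[t:b,l:r]=sel[t:b,l:r]
    m=cv2.morphologyEx(m,cv2.MORPH_OPEN,np.ones((3,3),np.uint8))
    k=max(cv2.findContours(m,cv2.RETR_EXTERNAL,cv2.CHAIN_APPROX_NONE)[0],key=cv2.contourArea)[:,0]
    W=quad(c,k,z).astype(np.float32); (cx,cy),(w,h),a=cv2.minAreaRect(W*1000)
    if w<h: w,h,a=h,w,a+90
    return round(cx/1000,4),round(cy/1000,4),round((a+90)%180-90,1),round(w,1),round(h,1),cv2.boundingRect(k)
E
python3 - <<'E'
from h import *
c=cam("wrist"); im=c["pixels"]; cv2.imwrite("pics/pack2.png",im); print(pose()[0])
print(models.boxes_of("cool_pack",c)[:2])
h=cv2.cvtColor(im,cv2.COLOR_BGR2HSV); print(h[150,254],h[150,200],h[190,254])
b=im[...,0].astype(int); r=im[...,2].astype(int)
print(mask_rect(c,(b-r>2)&(b>60),.02,(190,40,330,262)))
E
```

```text
time: 4.35
eef_pos: [0.6691, 0.1671, 0.1529]
eef_rot: [180.0, 0.0, -164.9]
ft_force: [-0.5, 0.4, 0.3]
finger_gap: 0.088
grasp_force: 0.0
[0.66911315 0.16708451 0.15284181]
[{'extent': [227.7, 108.4, 297.8, 258.1], 'score': 0.72}]
[ 90  17 117] [19 22 91] [105   4 244]
(0.67, 0.173, 15.0, 132.6, 55.6, (227, 108, 69, 151))
```

```bash
python3 -c "
from h import *
go(.671,.1725,.025,-165)"
```

```text
go [ -3.2   4.7 127.8] turn 0.001
```

```bash
python3 -m handwheel '-3 5 40 0 1;-3 5 80 0 1;-3 5 110 0 1;-3 5 128 0 1;-3 5 128 0 1;-3 5 128 0 -1;-3 5 128 0 -1;-3 5 128 0 -1'
python3 -m handwheel '0 0 0 0 -1;0 0 0 0 -1;0 0 -20 0 -1;0 0 -60 0 -1;0 0 -110 0 -1;0 0 -150 0 -1;0 0 -150 0 -1;0 0 -150 0 -1'
python3 -c "
from h import *
go(.406,-.299,.17,-180.7)"
```

```text
time: 5.45
eef_pos: [0.6709, 0.1728, 0.0252]
eef_rot: [180.0, 0.0, -164.9]
ft_force: [-0.3, -0.3, -0.2]
finger_gap: 0.0632
grasp_force: 0.0
time: 6.45
eef_pos: [0.6701, 0.1725, 0.1748]
eef_rot: [180.0, -0.0, -165.0]
ft_force: [-0.2, 0.1, -3.0]
finger_gap: 0.0577
grasp_force: 30.0
go [ 377.4 -386.9    4.8] turn 0.275
```

```bash
python3 -m handwheel '30 -30 0 0.02 -1;75 -77 0 0.06 -1;120 -123 0 0.1 -1;160 -165 0 0.14 -1;205 -210 5 0.18 -1;250 -256 5 0.22 -1;290 -297 5 0.25 -1;330 -338 5 0.275 -1'
python3 -m handwheel '33 -34 0 0 -1;47 -49 0 0 -1;47 -49 0 0 -1;47 -49 0 0 -1;47 -49 0 0 -1;47 -49 0 0 -1;47 -49 0 0 -1;47 -49 0 0 -1'
python3 -c "
from h import *
go(.406,-.299,.053,-180.7)
c=cam('wrist');cv2.imwrite('pics/packbox.png',c['pixels'])"
```

```text
time: 7.45
eef_pos: [0.4377, -0.2407, 0.1687]
eef_rot: [180.0, -0.1, 179.3]
ft_force: [0.3, -0.6, -2.0]
finger_gap: 0.0578
grasp_force: 30.0
time: 8.45
eef_pos: [0.3924, -0.2877, 0.1697]
eef_rot: [-180.0, -0.0, 179.3]
ft_force: [-0.1, 0.0, -2.1]
finger_gap: 0.0577
grasp_force: 30.0
go [-13.7 -11.1 116.7] turn 0.0
```

View pics/packbox.png

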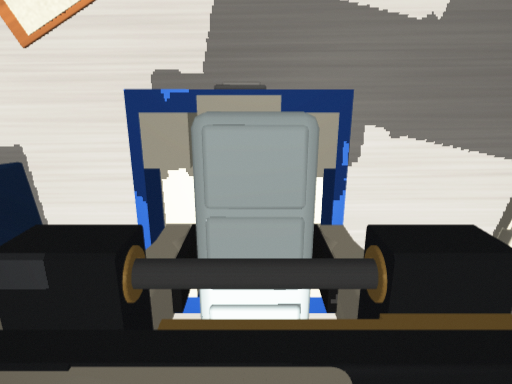

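The pack hangs square over the box (columns 193-316, near edge at row 112), about 11 mm off to the side. I shift it and lower it.

```bash
python3 -m handwheel '-14 -11 0 0 -1;-14 -11 0 0 -1;-14 -11 30 0 -1;-14 -11 60 0 -1;-14 -11 85 0 -1;-14 -11 105 0 -1;-14 -11 114 0 -1;-14 -11 118 0 -1'
python3 -m handwheel '0 0 1 0 -1;0 0 1 0 -1;0 0 1 0 0.75;0 0 1 0 0.75;0 0 1 0 0.75;0 0 -20 0 0.75;0 0 -60 0 0.75;0 0 -120 0 0.75'
```

```text
time: 9.5
eef_pos: [0.4062, -0.2992, 0.0515]
eef_rot: [180.0, -0.0, 179.3]
ft_force: [0.2, -0.2, -2.4]
finger_gap: 0.0577
grasp_force: 30.0
time: 10.5
eef_pos: [0.4051, -0.2987, 0.1719]
eef_rot: [179.9, -0.2, 179.3]
ft_force: [1.5, -0.1, 0.4]
finger_gap: 0.0768
grasp_force: 0.0
```

```bash
python3 -c "
from h import *
go(.682,-.153,.15,-196.7)"
```

```text
go [-275.2  149.    21.1] turn 0.279
```

```bash
python3 -m handwheel '-275 149 21 0.279 1;-275 149 21 0.279 1;-275 149 21 0.279 1;-275 149 21 0.279 1;-275 149 21 0.279 1;-275 149 21 0.279 1;-275 149 21 0.279 1;-275 149 21 0.279 1'
python3 - <<'E'
from h import *
c=cam("wrist"); im=c["pixels"]; print(pose()[0]); np.savez("plate1.npz",K=c["K"],Rw=c["Rw"],o=c["o"]); cv2.imwrite("pics/plate1.png",im)
print(models.boxes_of("plate",c)[:2])
t=cam("top"); I=t["pixels"]; a=cv2.resize(I[170:270,345:445],(384,384),interpolation=cv2.INTER_CUBIC); print(models.boxes_of("cool_pack",t)[:3])
o=np.hstack([im[:,60:450],a]); cv2.imwrite("pics/v2.png",o)
E
```

```text
time: 11.5
eef_pos: [0.6821, -0.154, 0.1511]
eef_rot: [180.0, 0.0, 163.3]
ft_force: [-0.2, -0.0, -0.4]
finger_gap: 0.0876
grasp_force: 0.0
[ 0.6821796  -0.15414379  0.15138921]
[{'extent': [221.1, 100.6, 293.0, 252.9], 'score': 0.77}]
[{'extent': [387.4, 194.7, 408.4, 245.4], 'score': 0.81}, {'extent': [71.0, 79.5, 139.8, 147.4], 'score': 0.79}, {'extent': [163.7, 275.0, 185.8, 295.8], 'score': 0.71}]
```

View pics/v2.png

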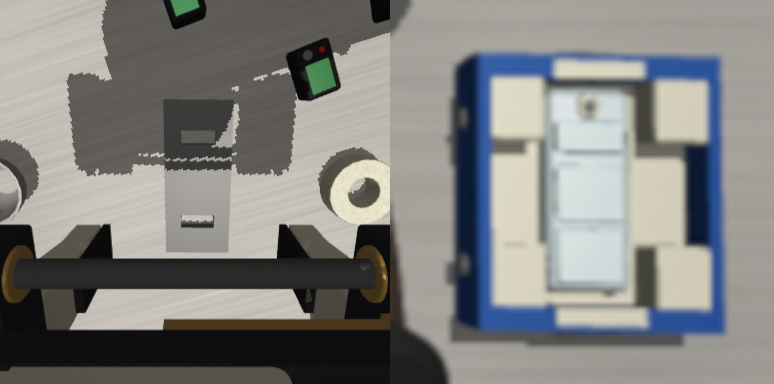

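Left: the plate has corners at (164,99), (233,99), (228,252) and (166,250), with +60 columns in the full image, and it is parallel to the tool. Right: the pack lies in the box at (587,190). I compute both.

Run:
```python
from h import *
c=dict(np.load("plate1.npz"))
W=quad(c,[(224,99),(293,99),(288.5,252),(226,251)],.010); print(W.mean(0).round(4),[np.linalg.norm(W[i]-W[(i+1)%4]).round(3) for i in range(4)],np.degrees(np.arctan2(*(W[2]+W[3]-W[0]-W[1])[::-1])))
t=cam("top"); g=lambda u,v:(345+(u-390)/3.84,170+v/3.84)
for q,z in [([(475,55),(720,57),(724,332),(478,331)],.066),([(546,90),(627,91),(627,290),(547,290)],.043)]:
    W=quad(t,[g(*p) for p in q],z); print(W.mean(0).round(4),[np.linalg.norm(W[i]-W[(i+1)%4]).round(3) for i in range(4)],np.degrees(np.arctan2(*(W[0]+W[1]-W[2]-W[3])[::-1])))
go(*W.mean(0)*0+[.682,-.153],.024,-196.7)
```

```text
[ 0.6808 -0.1502] [np.float64(0.056), np.float64(0.137), np.float64(0.058), np.float64(0.136)] -16.977956866662883
[ 0.4056 -0.2996] [np.float64(0.164), np.float64(0.182), np.float64(0.162), np.float64(0.183)] -0.6259782237493928
[ 0.408  -0.2992] [np.float64(0.055), np.float64(0.135), np.float64(0.054), np.float64(0.136)] -1.1710427586583505
go [  0.9   0.7 127.4] turn -0.001
```

```bash
python3 -m handwheel '2 2 40 0 1;2 2 80 0 1;2 2 115 0 1;2 2 127.5 0 1;2 2 127.5 0 1;2 2 127.5 0 -1;2 2 127.5 0 -1;2 2 127.5 0 -1'
python3 -m handwheel '0 0 0 0 -1;0 0 0 0 -1;0 0 -20 0 -1;0 0 -60 0 -1;0 0 -110 0 -1;0 0 -150 0 -1;0 0 -150 0 -1;0 0 -150 0 -1'
python3 -c "
from h import *
go(.406,-.2995,.17,-180.7)"
```

```text
time: 12.75
eef_pos: [0.6818, -0.1509, 0.0237]
eef_rot: [180.0, 0.0, 163.3]
ft_force: [0.5, -0.5, -0.1]
finger_gap: 0.0632
grasp_force: 0.0
time: 13.75
eef_pos: [0.6813, -0.1508, 0.1738]
eef_rot: [180.0, 0.0, 163.3]
ft_force: [-0.0, 0.6, -1.4]
finger_gap: 0.0578
grasp_force: 30.0
go [ 220.9 -221.5    3.6] turn -0.279
```

```bash
python3 -m handwheel '40 -40 0 -0.05 -1;80 -80 4 -0.1 -1;125 -125 4 -0.17 -1;165 -165 4 -0.22 -1;200 -200 4 -0.26 -1;221 -221.5 4 -0.279 -1;221 -221.5 4 -0.279 -1;221 -221.5 4 -0.279 -1'
python3 -c "
from h import *
go(.406,-.2995,.071,-180.7)
c=cam('wrist');cv2.imwrite('pics/platebox.png',c['pixels'])"
```

```text
time: 14.75
eef_pos: [0.4063, -0.2996, 0.1688]
eef_rot: [180.0, -0.0, 179.3]
ft_force: [-0.3, 0.4, -1.3]
finger_gap: 0.0577
grasp_force: 30.0
go [ 0.2  0.  97.8] turn -0.001
```

View pics/platebox.png

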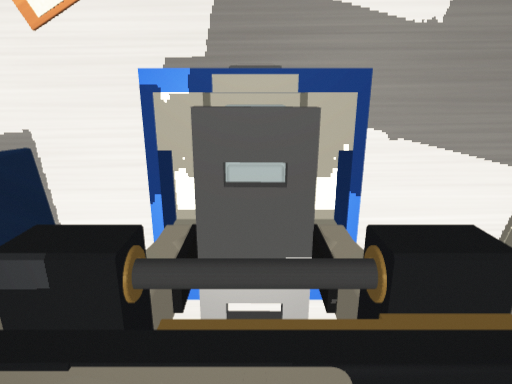

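The plate hangs square over the cavity (columns 193-318, with the box at 140-370). I lower it and let go.

```bash
python3 -m handwheel '0 0 25 0 -1;0 0 55 0 -1;0 0 80 0 -1;0 0 93 0 -1;0 0 97 0 -1;0 0 98 0 -1;0 0 98 0 -1;0 0 98 0 -1'
python3 -m handwheel '0 0 0 0 0.7;0 0 0 0 0.7;0 0 0 0 0.7;0 0 -20 0 0.7;0 0 -60 0 0.7;0 0 -110 0 0.7;0 0 -110 0 0.7;0 0 -110 0 0.7'
python3 -c "
from h import *
go(.468,-.022,.16,-195.5)"
```

```text
time: 15.8
eef_pos: [0.4067, -0.2998, 0.0719]
eef_rot: [-180.0, 0.1, 179.3]
ft_force: [-0.2, -0.3, -1.3]
finger_gap: 0.0577
grasp_force: 30.0
time: 16.8
eef_pos: [0.406, -0.2994, 0.181]
eef_rot: [180.0, 0.0, 179.3]
ft_force: [-0.3, -0.3, -1.1]
finger_gap: 0.0744
grasp_force: 0.0
go [-58.5 278.2  21.1] turn 0.258
```

```bash
python3 -m handwheel '-58 278 15 0.258 1;-58 278 15 0.258 1;-58 278 15 0.258 1;-58 278 15 0.258 1;-58 278 15 0.258 1;-58 278 15 0.258 1;-58 278 15 0.258 1;-58 278 15 0.258 1'
python3 - <<'E'
from h import *
c=cam("wrist"); im=c["pixels"]; print(pose()[0]); np.savez("rack1.npz",K=c["K"],Rw=c["Rw"],o=c["o"])
print(models.boxes_of("vial_rack",c)[:2])
t=cam("top"); I=t["pixels"]; a=cv2.resize(I[170:270,345:445],(384,384),interpolation=cv2.INTER_CUBIC); print(models.boxes_of("plate",t)[:3])
o=np.hstack([im[:,60:450],a]); cv2.imwrite("pics/v3.png",o)
E
```

```text
time: 17.8
eef_pos: [0.4672, -0.0233, 0.1657]
eef_rot: [-180.0, -0.1, 164.4]
ft_force: [-0.3, 0.3, -0.7]
finger_gap: 0.0878
grasp_force: 0.0
[ 0.46730288 -0.02333371  0.16591206]
[{'extent': [223.1, 97.8, 294.2, 250.0], 'score': 0.76}]
[{'extent': [279.1, 93.1, 301.3, 115.6], 'score': 0.74}, {'extent': [387.9, 192.3, 414.7, 249.4], 'score': 0.6}, {'extent': [386.6, 205.4, 406.0, 236.2], 'score': 0.32}]
```

View pics/v3.png

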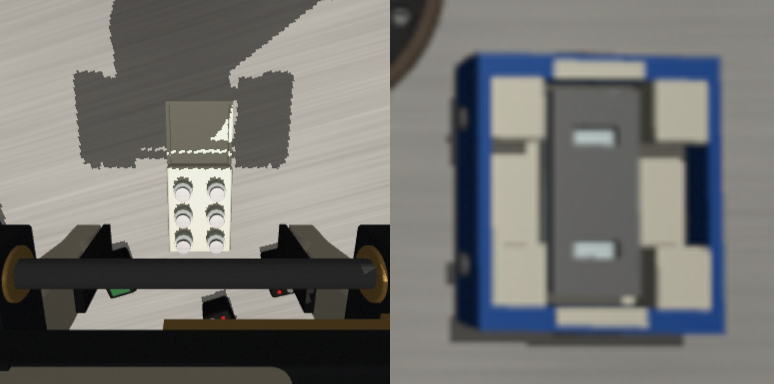

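Right: the plate lies square in the box at (596,195). Left: the rack has its pocket corners at (166,101) and (232,101) and its vial-end corners at (170,250) and (231,250).

Run:
```python
from h import *
c=dict(np.load("rack1.npz"))
W=np.vstack([quad(c,[(226,101),(292.5,101)],.012),quad(c,[(291.5,251),(230,251)],.022)])
print(W.mean(0).round(4),[np.linalg.norm(W[i]-W[(i+1)%4]).round(3) for i in range(4)],np.degrees(np.arctan2(*(W[2]+W[3]-W[0]-W[1])[::-1])))
t=cam("top"); g=lambda u,v:(345+(u-390)/3.84,170+v/3.84)
V=quad(t,[g(*p) for p in [(552,84),(640,85),(640,305),(552,304)]],.057); print(V.mean(0).round(4),[np.linalg.norm(V[i]-V[(i+1)%4]).round(3) for i in range(4)],np.degrees(np.arctan2(*(V[0]+V[1]-V[2]-V[3])[::-1])))
x,y=(W.mean(0)+[.468,-.022])/2; print(x,y); go(x,y,.025,-195.6)
```

```text
[ 0.4674 -0.0179] [np.float64(0.057), np.float64(0.136), np.float64(0.058), np.float64(0.136)] -14.757909865835193
[ 0.405  -0.3006] [np.float64(0.059), np.float64(0.147), np.float64(0.059), np.float64(0.147)] -1.3449450987454015
0.46767678947445157 -0.0199530508880923
go [  0.7   2.9 141.3] turn 0.001
```

```bash
python3 -m handwheel '1 3 45 0 1;1 3 90 0 1;1 3 125 0 1;1 3 141 0 1;1 3 141 0 1;1 3 141 0 1;1 3 141 0 -1;1 3 141 0 -1'
python3 -m handwheel '0 0 0 0 -1;0 0 0 0 -1;0 0 0 0 -1;0 0 -15 0 -1;0 0 -45 0 -1;0 0 -85 0 -1;0 0 -125 0 -1;0 0 -150 0 -1'
python3 -c "
from h import *
go(.406,-.2995,.18,-180.9)"
```

```text
time: 19.05
eef_pos: [0.4679, -0.0191, 0.0259]
eef_rot: [180.0, 0.1, 164.5]
ft_force: [-0.9, -0.1, 0.3]
finger_gap: 0.0728
grasp_force: 0.0
time: 20.05
eef_pos: [0.4676, -0.0191, 0.1769]
eef_rot: [179.9, 0.1, 164.5]
ft_force: [0.9, 0.2, -1.6]
finger_gap: 0.0578
grasp_force: 30.0
go [ -15.5 -286.7   -3.4] turn -0.255
```

```bash
python3 -m handwheel '-2 -35 -3 -0.03 -1;-4 -75 -3 -0.07 -1;-7 -120 -3 -0.11 -1;-9 -165 -3 -0.15 -1;-12 -210 -3 -0.19 -1;-14 -250 -3 -0.225 -1;-15 -278 -3 -0.25 -1;-15.5 -287 -3 -0.255 -1'
python3 -m handwheel '0 0 0 0 -1;0 0 0 0 -1;0 0 15 0 -1;0 0 30 0 -1;0 0 45 0 -1;0 0 55 0 -1;0 0 65 0 -1;0 0 70 0 -1'
python3 - <<'E'
from h import *
go(.406,-.2995,.0835,-180.9)
c=cam('wrist');cv2.imwrite('pics/rackbox.png',c['pixels'])
E
```

```text
time: 21.05
eef_pos: [0.4049, -0.301, 0.1775]
eef_rot: [180.0, -0.1, 179.0]
ft_force: [-0.2, -0.5, -2.0]
finger_gap: 0.0576
grasp_force: 30.0
time: 22.05
eef_pos: [0.4057, -0.2999, 0.1075]
eef_rot: [180.0, -0.0, 179.1]
ft_force: [-0.0, -1.1, -2.0]
finger_gap: 0.0576
grasp_force: 30.0
go [-0.3  0.4 24. ] turn 0.0
```

View pics/rackbox.png

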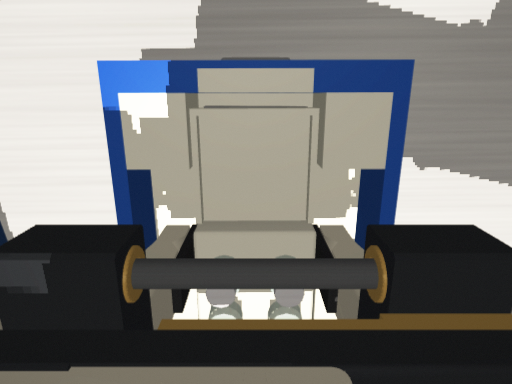

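The rack is over the cavity and square (columns 190-318, with the box at 98-412). I lower it gently.

```bash
python3 -m handwheel '0 0 8 0 -1;0 0 14 0 -1;0 0 18 0 -1;0 0 20 0 -1;0 0 21.5 0 -1;0 0 22.5 0 -1;0 0 23.5 0 -1;0 0 23.5 0 -1'
python3 -c "
from h import *
for i in range(2):
  s=status.state();print(s['ft_force'],s['eef_pos'])"
```

```text
time: 23.1
eef_pos: [0.4058, -0.2999, 0.0847]
eef_rot: [180.0, -0.0, 179.1]
ft_force: [-0.7, 0.2, -2.3]
finger_gap: 0.0577
grasp_force: 30.0
[-0.71051308  0.22985827 -2.26968468] [ 0.40580056 -0.29991891  0.08471746]
[-0.71051308  0.22985827 -2.26968468] [ 0.40580056 -0.29991891  0.08471746]
```

```bash
python3 -m handwheel '0 0 0.3 0 -1;0 0 0.6 0 -1;0 0 0.9 0 -1;0 0 1.2 0 -1;0 0 1.5 0 -1;0 0 1.5 0 -1;0 0 1.5 0 -1;0 0 1.5 0 -1'
```

```text
time: 24.1
eef_pos: [0.4058, -0.2999, 0.0832]
eef_rot: [180.0, -0.0, 179.1]
ft_force: [-0.3, -0.0, -2.0]
finger_gap: 0.058
grasp_force: 30.0
```

```bash
python3 -m handwheel '0 0 0.4 0 -1;0 0 0.6 0 -1;0 0 0.6 0 -1;0 0 0.6 0 0.7;0 0 0.6 0 0.7;0 0 0.6 0 0.7;0 0 0.6 0 0.7;0 0 0.6 0 0.7'
python3 -m handwheel '0 0 -20 0 0.7;0 0 -60 0 0.7;0 0 -100 0 0.7;0 0 -100 0 0.7;0 0 -100 0 0.7;0 0 -100 0 0.7;0 0 -100 0 0.7;0 0 -100 0 0.7'
python3 -c "
from h import *
go(.579,.030,.16,-180)"
```

```text
time: 25.1
eef_pos: [0.4059, -0.2999, 0.0827]
eef_rot: [-180.0, 0.0, 179.1]
ft_force: [-0.0, -0.5, 0.3]
finger_gap: 0.0747
grasp_force: 0.0
time: 26.1
eef_pos: [0.4057, -0.2999, 0.1821]
eef_rot: [180.0, -0.1, 179.1]
ft_force: [-0.6, -0.4, -0.1]
finger_gap: 0.0739
grasp_force: 0.0
go [-168.3  332.5   22. ] turn -0.015
```

```bash
python3 -m handwheel '-168 332 22 -0.015 1;-168 332 22 -0.015 1;-168 332 22 -0.015 1;-168 332 22 -0.015 1;-168 332 22 -0.015 1;-168 332 22 -0.015 1;-168 332 22 -0.015 1;-168 332 22 -0.015 1'
python3 - <<'E'
from h import *
c=cam("wrist"); im=c["pixels"]; print(pose()[0]); np.savez("log1.npz",K=c["K"],Rw=c["Rw"],o=c["o"])
print(models.boxes_of("logger",c)[:3])
t=cam("top"); I=t["pixels"]; a=cv2.resize(I[170:270,345:445],(384,384),interpolation=cv2.INTER_CUBIC); print(models.boxes_of("vial_rack",t)[:2])
o=np.hstack([im[:,60:450],a]); cv2.imwrite("pics/v4.png",o)
E
```

```text
time: 27.1
eef_pos: [0.5785, 0.0296, 0.16]
eef_rot: [-180.0, -0.1, -180.0]
ft_force: [-0.1, -0.1, 1.3]
finger_gap: 0.0876
grasp_force: 0.0
[0.57834433 0.02904596 0.16027641]
[{'extent': [161.2, 201.6, 202.6, 251.4], 'score': 0.97}, {'extent': [243.3, 158.4, 272.7, 206.8], 'score': 0.79}, {'extent': [50.2, 109.1, 104.5, 161.5], 'score': 0.68}]
[{'extent': [388.6, 193.0, 413.7, 247.2], 'score': 0.88}]
```

View pics/v4.png

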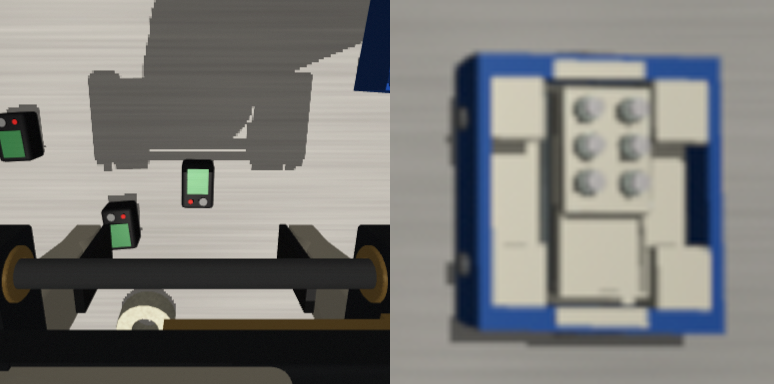

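Right: the rack sits in the box with the vials up, centred at about (603,193), and the pocket is empty at (598,260). Left: my logger is at (198,183), with the display on top. A neighbour is near the left finger at (120,222), so I go down only half open.

Run:
```python
from h import *
c=dict(np.load("log1.npz"))
W=quad(c,[(242,160),(274,160),(273.5,207),(243,207)],.026); print(W.mean(0).round(4),[np.linalg.norm(W[i]-W[(i+1)%4]).round(3) for i in range(4)],np.degrees(np.arctan2(*(W[2]+W[3]-W[0]-W[1])[::-1])))
t=cam("top"); g=lambda u,v:(345+(u-390)/3.84,170+v/3.84)
V=quad(t,[g(*p) for p in [(564,86),(653,86),(650,213),(562,213)]],.079); print(V.round(4).tolist(),V.mean(0).round(4))
P=quad(t,[g(*p) for p in [(560,218),(640,218),(640,298),(559,298)]],.066); print(P.mean(0).round(4),[np.linalg.norm(P[i]-P[(i+1)%4]).round(3) for i in range(4)])
go(*W.mean(0),.031,-180)
```

```text
[0.5774 0.0331] [np.float64(0.027), np.float64(0.042), np.float64(0.027), np.float64(0.042)] 0.538485704666972
[[0.4755, -0.2736], [0.4759, -0.3323], [0.3922, -0.3281], [0.3919, -0.2705]] [ 0.4339 -0.3011]
[ 0.3625 -0.299 ] [np.float64(0.053), np.float64(0.053), np.float64(0.054), np.float64(0.053)]
go [  1.3   4.6 130. ] turn -0.001
```

```bash
python3 -m handwheel '1 3.5 30 0 0.1;1 3.5 60 0 0.1;1 3.5 85 0 0.1;1 3.5 110 0 0.1;1 3.5 125 0 0.1;1 3.5 130 0 0.1;1 3.5 130 0 0.1;1 3.5 130 0 -1'
python3 -m handwheel '0 0 0 0 -1;0 0 0 0 -1;0 0 0 0 -1;0 0 -15 0 -1;0 0 -55 0 -1;0 0 -105 0 -1;0 0 -150 0 -1;0 0 -150 0 -1'
python3 -c "
from h import *
go(.3655,-.2993,.18,-180.9)"
```

```text
time: 28.35
eef_pos: [0.5785, 0.0331, 0.0315]
eef_rot: [180.0, 0.1, 180.0]
ft_force: [0.6, 0.1, -0.5]
finger_gap: 0.0425
grasp_force: 0.0
time: 29.35
eef_pos: [0.58, 0.0335, 0.1858]
eef_rot: [179.9, 0.5, -180.0]
ft_force: [-0.2, -0.4, -1.4]
finger_gap: 0.028
grasp_force: 30.0
go [ 214.7 -332.7    3.3] turn 0.016
```

```bash
python3 -m handwheel '25 -40 0 0 -1;55 -85 3 0 -1;85 -133 3 0 -1;115 -180 3 0 -1;145 -227 3 0.01 -1;175 -272 3 0.016 -1;200 -312 3 0.016 -1;215 -333 3 0.016 -1'
python3 -m handwheel '0 0 0 0 -1;0 0 0 0 -1;0 0 10 0 -1;0 0 20 0 -1;0 0 30 0 -1;0 0 40 0 -1;0 0 45 0 -1;0 0 45 0 -1'
python3 - <<'E'
from h import *
go(.3655,-.2993,.0955,-180.9)
c=cam('wrist');cv2.imwrite('pics/logbox.png',c['pixels'])
E
```

```text
time: 30.35
eef_pos: [0.361, -0.3013, 0.1776]
eef_rot: [180.0, -0.0, 179.0]
ft_force: [-0.4, -0.8, -0.5]
finger_gap: 0.0276
grasp_force: 30.0
time: 31.35
eef_pos: [0.3626, -0.3, 0.1322]
eef_rot: [180.0, -0.1, 179.1]
ft_force: [0.2, 0.2, -0.7]
finger_gap: 0.0273
grasp_force: 30.0
go [-2.9  0.7 36.7] turn -0.0
```

View pics/logbox.png

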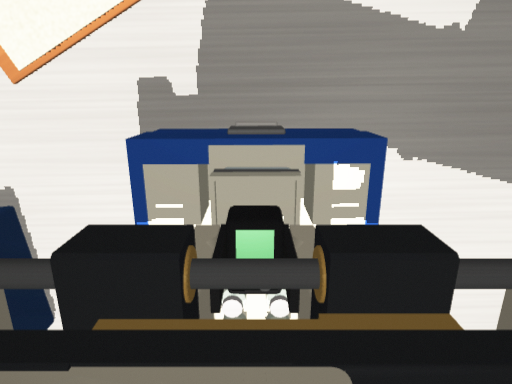

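The logger hangs upright over the pocket (display at (255,245), pocket rim from row 170 and columns 212-300). I lower it.

```bash
python3 -m handwheel '-3 0.7 0 0 -1;-3 0.7 12 0 -1;-3 0.7 22 0 -1;-3 0.7 30 0 -1;-3 0.7 34 0 -1;-3 0.7 36 0 -1;-3 0.7 37 0 -1;-3 0.7 37.5 0 -1'
python3 -m handwheel '0 0 0.5 0 -1;0 0 0.5 0 -1;0 0 0.5 0 0;0 0 0.5 0 0;0 0 0.5 0 0;0 0 -20 0 0;0 0 -60 0 0;0 0 -110 0 0'
python3 -c "
from h import *
go(.403,.263,.17,-183.4)"
```

```text
time: 32.4
eef_pos: [0.366, -0.2994, 0.0953]
eef_rot: [-180.0, 0.0, 179.1]
ft_force: [-0.3, 0.3, -0.6]
finger_gap: 0.0276
grasp_force: 30.0
time: 33.4
eef_pos: [0.3651, -0.2991, 0.2057]
eef_rot: [180.0, -0.1, 179.1]
ft_force: [1.8, -1.1, -0.1]
finger_gap: 0.0438
grasp_force: 0.0
go [-28.8 562.6  36. ] turn 0.043
```

```bash
python3 -m handwheel '-3 55 -20 0.04 1;-6 115 -44 0.043 1;-10 177 -44 0.043 1;-13 240 -44 0.043 1;-16 300 -44 0.043 1;-20 360 -44 0.043 1;-23 420 -44 0.043 1;-26 480 -44 0.043 1'
python3 -m handwheel '-3 50 0 0 1;-3 82 0 0 1;-3 82 0 0 1;-3 82 0 0 1;-3 82 0 0 1;-3 82 0 0 1;-3 82 0 0 1;-3 82 0 0 1'
python3 - <<'E'
from h import *
c=cam("wrist"); im=c["pixels"]; print(pose()[0]); np.savez("lid1.npz",K=c["K"],Rw=c["Rw"],o=c["o"])
cv2.imwrite("pics/lid1.png",im)
t=cam("top"); I=t["pixels"]; cv2.imwrite("pics/top5.png",I); a=cv2.resize(I[170:270,345:445],(384,384),interpolation=cv2.INTER_CUBIC)
print(models.boxes_of("vial_rack",t)[:2],models.boxes_of("logger",t)[:4])
o=np.hstack([im[:,60:450],a]); cv2.imwrite("pics/v5.png",o)
E
```

```text
time: 34.4
eef_pos: [0.3992, 0.1823, 0.2495]
eef_rot: [180.0, 0.0, 176.7]
ft_force: [1.2, 0.4, 0.3]
finger_gap: 0.0875
grasp_force: 0.0
time: 35.4
eef_pos: [0.4075, 0.2617, 0.2493]
eef_rot: [180.0, 0.0, 176.6]
ft_force: [0.0, 0.1, 0.2]
finger_gap: 0.0876
grasp_force: 0.0
[0.40748789 0.2617258  0.24922156]
[{'extent': [386.3, 193.3, 413.7, 249.2], 'score': 0.55}] [{'extent': [396.2, 228.7, 410.7, 243.3], 'score': 0.56}, {'extent': [321.5, 160.5, 332.0, 177.8], 'score': 0.54}, {'extent': [289.0, 131.5, 300.8, 150.1], 'score': 0.5}]
```

View pics/v5.png

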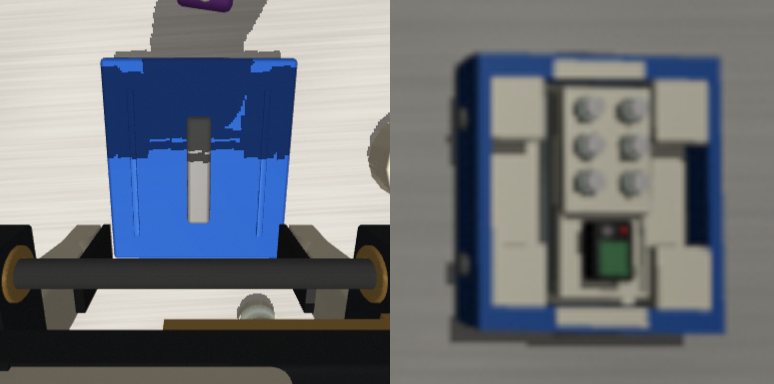

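Right: the logger lies display-up in the pocket at about (607,250), and the vials stand. Left: the lid handle has corners at (187,117), (211,117), (209,223) and (188,223), and the lid corners are at (101,58), (297,58), (277,258) and (116,258).

Run:
```python
from h import *
c=dict(np.load("lid1.npz"))
for q,z in [([(247,117),(271,117),(269.5,223),(248,223)],.094),([(161,58),(357,58),(337.5,258),(175.5,258)],.064)]:
    W=quad(c,q,z); print(W.mean(0).round(4),[np.linalg.norm(W[i]-W[(i+1)%4]).round(3) for i in range(4)],np.degrees(np.arctan2(*(W[2]+W[3]-W[0]-W[1])[::-1])))
t=cam("top"); g=lambda u,v:(345+(u-390)/3.84,170+v/3.84)
print(ray(t,*g(609,250),.089))
go(.406,.2645,.098,-183.4)
```

```text
[0.4018 0.2665] [np.float64(0.021), np.float64(0.099), np.float64(0.02), np.float64(0.099)] -3.2959755158374984
[0.4028 0.2656] [np.float64(0.179), np.float64(0.203), np.float64(0.176), np.float64(0.203)] -3.9252125881464295
[ 0.36809292 -0.29718456  0.089     ]
go [  1.6   2.5 151.1] turn 0.0
```

```bash
python3 -m handwheel '5 3 40 0 1;5 3 85 0 1;5 3 125 0 1;5 3 150 0 1;5 3 158 0 1;5 3 158 0 1;5 3 158 0 -1;5 3 158 0 -1'
python3 -m handwheel '0 0 0 0 -1;0 0 0 0 -1;0 0 0 0 -1;0 0 0 0 -1;0 0 -15 0 -1;0 0 -40 0 -1;0 0 -80 0 -1;0 0 -120 0 -1'
python3 -c "
from h import *
go(.4055,-.2995,.24,-180.9)"
```

```text
time: 36.65
eef_pos: [0.403, 0.2657, 0.0921]
eef_rot: [179.9, 0.1, 176.6]
ft_force: [0.5, 0.3, 0.2]
finger_gap: 0.0728
grasp_force: 0.0
time: 37.65
eef_pos: [0.402, 0.2646, 0.2116]
eef_rot: [-179.9, -0.1, 176.6]
ft_force: [-0.2, 0.9, -4.2]
finger_gap: 0.0217
grasp_force: 30.0
go [ -36.9 -562.9  -27.7] turn -0.044
```

```bash
python3 -m handwheel '-1 -15 -15 0 -1;-4 -55 -28 0 -1;-7 -105 -28 0 -1;-10 -155 -28 -0.01 -1;-14 -205 -28 -0.02 -1;-17 -255 -28 -0.03 -1;-20 -305 -28 -0.04 -1;-23 -350 -28 -0.044 -1'
python3 -m handwheel '-3 -50 0 0 -1;-7 -100 0 0 -1;-10 -145 0 0 -1;-12 -180 0 0 -1;-13 -203 0 0 -1;-14 -213 0 0 -1;-14 -213 0 0 -1;-14 -213 0 0 -1'
python3 - <<'E'
from h import *
go(.4063,-.2995,.155,-180.7)
c=cam("wrist");a=c["pixels"];s=cam("scene")["pixels"];b=cv2.resize(s[50:170,150:280],(416,384),interpolation=cv2.INTER_CUBIC)
cv2.imwrite("pics/v6.png",np.hstack([a[:,70:440],b]))
E
```

```text
time: 38.65
eef_pos: [0.4031, -0.0877, 0.2379]
eef_rot: [180.0, -0.1, 179.1]
ft_force: [0.7, 0.2, -2.7]
finger_gap: 0.0214
grasp_force: 30.0
time: 39.65
eef_pos: [0.4153, -0.2981, 0.2388]
eef_rot: [180.0, -0.0, 179.1]
ft_force: [-0.7, 1.0, -3.4]
finger_gap: 0.0216
grasp_force: 30.0
go [ 8.9 -1.6 83.8] turn -0.003
```

View pics/v6.png

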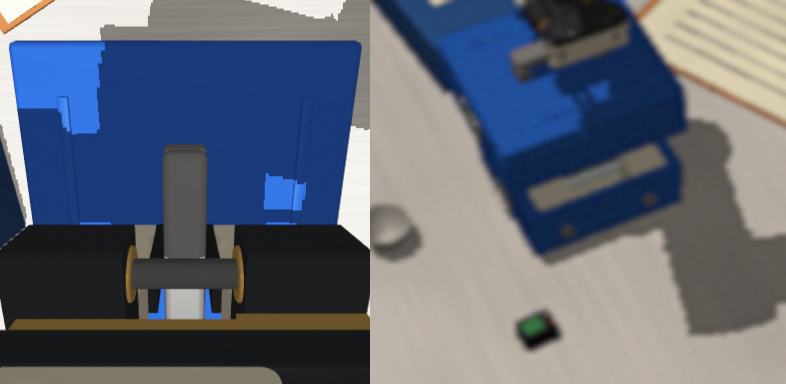

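The lid hangs level and square above the box, with the handle at columns 163-207. I align it, come down to just above the rim, then lower it slowly.

```bash
python3 -m handwheel '9 -1.5 0 -0.003 -1;9 -1.5 5 -0.003 -1;9 -1.5 20 -0.003 -1;9 -1.5 40 -0.003 -1;9 -1.5 58 -0.003 -1;9 -1.5 70 -0.003 -1;9 -1.5 75 -0.003 -1;9 -1.5 76 -0.003 -1'
python3 -m handwheel '0 0 2 0 -1;0 0 4 0 -1;0 0 6 0 -1;0 0 8 0 -1;0 0 9.5 0 -1;0 0 11 0 -1;0 0 11 0 -1;0 0 11 0 -1'
```

```text
time: 40.75
eef_pos: [0.4063, -0.3001, 0.1639]
eef_rot: [-180.0, -0.1, 179.3]
ft_force: [-6.3, 5.4, 11.9]
finger_gap: 0.0216
grasp_force: 30.0
time: 41.75
eef_pos: [0.4096, -0.3001, 0.1578]
eef_rot: [-179.9, 0.4, 179.4]
ft_force: [-7.7, 19.3, 42.2]
finger_gap: 0.0222
grasp_force: 30.0
```

The lid is caught on the rim. I lift it a little and look.

```bash
python3 -m handwheel '0 0 -12 0 -1;0 0 -22 0 -1;0 0 -30 0 -1;0 0 -30 0 -1;0 0 -30 0 -1;0 0 -30 0 -1;0 0 -30 0 -1;0 0 -30 0 -1'
python3 - <<'E'
from h import *
print(pose()[0])
c=cam("wrist"); np.savez("lid2.npz",K=c["K"],Rw=c["Rw"],o=c["o"])
t=cam("top"); a=cv2.resize(t["pixels"][170:270,345:445],(384,384),interpolation=cv2.INTER_CUBIC)
cv2.imwrite("pics/v7.png",np.hstack([c["pixels"][:,60:450],a]))
E
```

```text
time: 42.75
eef_pos: [0.4066, -0.3001, 0.182]
eef_rot: [180.0, -0.0, 179.3]
ft_force: [0.1, 0.2, -4.1]
finger_gap: 0.0215
grasp_force: 30.0
[ 0.4065784  -0.30011657  0.18198798]
```

View pics/v7.png

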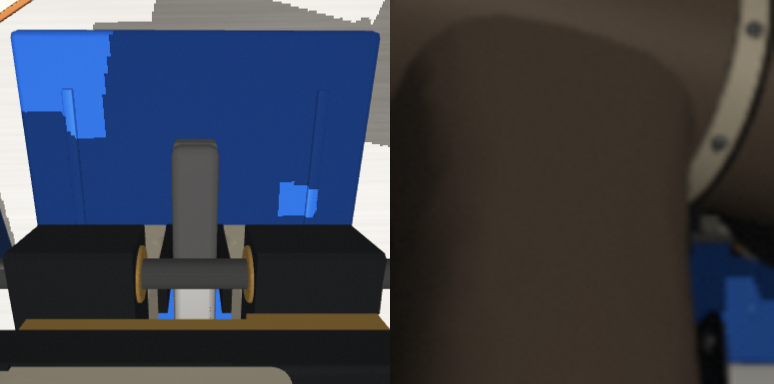

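The left half shows the lid level, with near corners at (10,31) and (380,31) and the handle end at (195,141). The top view is blocked by the arm. I have now used up my pictures (15 viewed, one over), so from here I measure numerically only.

Run:
```python
from h import *
c=dict(np.load("lid2.npz")); d=dict(np.load("lid1.npz"))
W=quad(c,[(71,31),(440,31)],.154);H=quad(c,[(233,144),(278,144)],.184); print("lid near",W.round(4).tolist(),"mid",W.mean(0).round(4),"handle",H.mean(0).round(4))
im=cv2.imread("pics/v7.png")[:,:390]
hsv=cv2.cvtColor(im,cv2.COLOR_BGR2HSV); m=(hsv[...,0]>100)&(hsv[...,0]<130)&(hsv[...,1]>150); m[:, :5]=0
for r in (60,120,180,215):
    x=np.where(m[r])[0]; L,Rr=x.min()+60,x.max()+61
    A=quad(c,[(L,r),(Rr,r)],.154); print(r,L,Rr,A.round(4).tolist(),A.mean(0).round(4))
# same for lid on table
im=cv2.imread("pics/lid1.png");hsv=cv2.cvtColor(im,cv2.COLOR_BGR2HSV); m=(hsv[...,0]>100)&(hsv[...,0]<130)&(hsv[...,1]>150);m[:,:140]=0;m[:,380:]=0
for r in (80,130,200,240):
    x=np.where(m[r])[0]; A=quad(d,[(x.min(),r),(x.max()+1,r)],.064); print(r,A.round(4).tolist(),A.mean(0).round(4))
print(np.where(m.sum(1)>50)[0][[0,-1]], quad(d,[(259,58),(256,258)],.064))
```

```text
lid near [[0.3033, -0.3822], [0.3053, -0.2141]] mid [ 0.3043 -0.2982] handle [ 0.3515 -0.2988]
60 74 436 [[0.3157, -0.3829], [0.3176, -0.2141]] [ 0.3167 -0.2985]
120 83 427 [[0.3431, -0.383], [0.3451, -0.2147]] [ 0.3441 -0.2988]
180 92 418 [[0.3735, -0.3831], [0.3755, -0.2152]] [ 0.3745 -0.2992]
215 97 413 [[0.3926, -0.3833], [0.3947, -0.2155]] [ 0.3937 -0.2994]
80 [[0.3153, 0.1814], [0.3259, 0.3608]] [0.3206 0.2711]
130 [[0.3614, 0.179], [0.372, 0.3581]] [0.3667 0.2685]
200 [[0.4326, 0.1746], [0.4432, 0.3535]] [0.4379 0.264 ]
240 [[0.4774, 0.172], [0.4879, 0.3479]] [0.4827 0.2599]
[ 58 257] [[0.30157373 0.27256554]
 [0.50393208 0.25813737]]
```

Run:
```python
from h import *
c=dict(np.load("lid2.npz"))
for z in (.154,.15,.146,.142,.138,.134):
    A=quad(c,[(83,120),(427,120)],z);N=quad(c,[(71,31),(440,31)],z);H=quad(c,[(233,144),(278,144)],z+.03)
    print(z,"width",np.linalg.norm(A[1]-A[0]).round(4),"mid",A.mean(0).round(4),"near",N.mean(0).round(4),"handle",H.mean(0).round(4),np.linalg.norm(H[1]-H[0]).round(4),"yaw",np.degrees(np.arctan2(N[1,0]-N[0,0],N[1,1]-N[0,1]))*-1)
```

```text
0.154 width 0.1683 mid [ 0.3441 -0.2988] near [ 0.3043 -0.2982] handle [ 0.3515 -0.2988] 0.0183 yaw -0.6621370565991612
0.15 width 0.1725 mid [ 0.3444 -0.2988] near [ 0.3036 -0.2981] handle [ 0.3521 -0.2988] 0.0189 yaw -0.6621370565991682
0.146 width 0.1766 mid [ 0.3447 -0.2988] near [ 0.3029 -0.2981] handle [ 0.3527 -0.2988] 0.0194 yaw -0.6621370565991568
0.142 width 0.1807 mid [ 0.345  -0.2988] near [ 0.3023 -0.2981] handle [ 0.3533 -0.2988] 0.02 yaw -0.6621370565991461
0.138 width 0.1849 mid [ 0.3453 -0.2988] near [ 0.3016 -0.298 ] handle [ 0.3538 -0.2988] 0.0205 yaw -0.6621370565991533
0.134 width 0.189 mid [ 0.3456 -0.2988] near [ 0.3009 -0.298 ] handle [ 0.3544 -0.2988] 0.0211 yaw -0.6621370565991429
```

The lid hangs about 10 mm lower in the fingers than I assumed, because they closed while the arm was already rising. Fully down is therefore at TCP z of about 0.1585, and the earlier "catch" was probably the seat. I shift 2.5 mm in +x and lower it gently.

```bash
python3 -m handwheel '-2.5 0 0 0 -1;-2.5 0 4 0 -1;-2.5 0 8 0 -1;-2.5 0 11 0 -1;-2.5 0 13 0 -1;-2.5 0 14 0 -1;-2.5 0 14 0 -1;-2.5 0 14 0 -1'
python3 -m handwheel '0 0 0.5 0 -1;0 0 1 0 -1;0 0 1.5 0 -1;0 0 2 0 -1;0 0 2.5 0 -1;0 0 3 0 -1;0 0 3 0 -1;0 0 3 0 -1'
```

```text
time: 43.85
eef_pos: [0.4092, -0.3002, 0.1683]
eef_rot: [-180.0, 0.0, 179.3]
ft_force: [-0.1, 0.5, -2.7]
finger_gap: 0.0216
grasp_force: 30.0
time: 44.85
eef_pos: [0.4092, -0.3002, 0.1652]
eef_rot: [-180.0, 0.0, 179.3]
ft_force: [-0.8, -0.8, -2.6]
finger_gap: 0.0218
grasp_force: 30.0
```

```bash
python3 -m handwheel '0 0 0.5 0 -1;0 0 1 0 -1;0 0 1.5 0 -1;0 0 2 0 -1;0 0 2.5 0 -1;0 0 3 0 -1;0 0 3 0 -1;0 0 3 0 -1'
python3 -m handwheel '0 0 0.5 0 -1;0 0 1 0 -1;0 0 1.5 0 -1;0 0 2 0 -1;0 0 2.5 0 -1;0 0 3 0 -1;0 0 3 0 -1;0 0 3 0 -1'
```

```text
time: 45.85
eef_pos: [0.4091, -0.3002, 0.1621]
eef_rot: [180.0, 0.0, 179.3]
ft_force: [0.3, 0.0, -3.4]
finger_gap: 0.0216
grasp_force: 30.0
time: 46.85
eef_pos: [0.4091, -0.3002, 0.1592]
eef_rot: [-180.0, 0.0, 179.3]
ft_force: [1.2, -0.6, -3.7]
finger_gap: 0.0216
grasp_force: 30.0
```

```bash
python3 -m handwheel '0 0 0.5 0 -1;0 0 1 0 -1;0 0 1.5 0 -1;0 0 2 0 -1;0 0 2 0 -1;0 0 2 0 -1;0 0 2 0 -1;0 0 2 0 -1'
```

```text
time: 47.85
eef_pos: [0.409, -0.3002, 0.1579]
eef_rot: [-180.0, 0.0, 179.3]
ft_force: [-3.8, 2.3, 6.3]
finger_gap: 0.0218
grasp_force: 30.0
```

Run:
```python
from h import *
s=status.state(); print(s["torque"],s["ft_force"])
c=cam("wrist"); im=c["pixels"]; z0=pose()[0][2]
hsv=cv2.cvtColor(im,cv2.COLOR_BGR2HSV); m=(hsv[...,0]>100)&(hsv[...,0]<130)&(hsv[...,1]>150)
print("top row",np.where(m[:,200:300].sum(1)>50)[0][0])
for r in (60,120,180,215):
    x=np.where(m[r])[0]; x=x[(x>55)&(x<455)]
    for z in (z0-.0921-.0104+.064,z0-.0921+.064):
        A=quad(c,[(x.min(),r),(x.max()+1,r)],z); print(r,x.min(),x.max(),"z",round(z,4),"w",np.linalg.norm(A[1]-A[0]).round(4),A.mean(0).round(4))
```

```text
[0.93560094 1.2126877  0.03684207] [-3.82966487  2.28244351  6.3155876 ]
top row 32
60 75 435 z 0.1195 w 0.1791 [ 0.3181 -0.2984]
60 75 435 z 0.1299 w 0.1684 [ 0.3191 -0.2984]
120 83 426 z 0.1195 w 0.1792 [ 0.3473 -0.299 ]
120 83 426 z 0.1299 w 0.1684 [ 0.3465 -0.299 ]
180 92 417 z 0.1195 w 0.1787 [ 0.3796 -0.2993]
180 92 417 z 0.1299 w 0.168 [ 0.3769 -0.2993]
215 97 412 z 0.1195 w 0.1786 [ 0.4    -0.2995]
215 97 412 z 0.1299 w 0.1679 [ 0.3961 -0.2995]
```

The width check puts the lid top at 0.1195, so its origin is 56 mm above the box's. It is level and seated, so I release it and rise.

```bash
python3 -m handwheel '0 0 -0.5 0 0;0 0 -0.5 0 0;0 0 -0.5 0 0;0 0 -0.5 0 0;0 0 -0.5 0 0;0 0 -20 0 0;0 0 -50 0 0;0 0 -90 0 0'
python3 -m handwheel '150 0 -40 0 0;150 0 -40 0 0;150 300 -40 0 0;150 300 -40 0 0;150 300 -40 0 0;150 300 -40 0 0;150 300 -40 0 0;150 300 -40 0 0'
```

```text
time: 48.9
eef_pos: [0.4086, -0.2999, 0.2473]
eef_rot: [180.0, -0.1, 179.3]
ft_force: [0.9, -0.2, -0.4]
finger_gap: 0.0437
grasp_force: 0.0
time: 49.9
eef_pos: [0.2624, 0.0032, 0.2875]
eef_rot: [179.9, 0.1, 179.4]
ft_force: [1.1, -0.2, 0.1]
finger_gap: 0.044
grasp_force: 0.0
```

```bash
python3 -c "
from h import *
go(.41,-.302,.305,-180.7)"
```

```text
go [-150.8 -303.6  -17.8] turn 0.002
```

```bash
python3 -m handwheel '-150 -304 -18 0 1;-150 -304 -18 0 1;-150 -304 -18 0 1;-150 -304 -18 0 1;-150 -304 -18 0 1;-150 -304 -18 0 1;-150 -304 -18 0 1;-150 -304 -18 0 1'
python3 - <<'E'
from h import *
p,_=pose(); c=cam("wrist"); im=c["pixels"]; print(p); cv2.imwrite("pics/lid3.png",im)
def meas(im,c,z):
    hsv=cv2.cvtColor(im,cv2.COLOR_BGR2HSV); m=((hsv[...,0]>100)&(hsv[...,0]<130)&(hsv[...,1]>150)).astype(np.uint8)
    n,l,s,ce=cv2.connectedComponentsWithStats(m); k=1+np.argmax([s[i][4] if 200<ce[i][0]<310 else 0 for i in range(1,n)])
    M=l==k; rr=np.where(M.sum(1)>100)[0]; out=[]
    for r in np.linspace(rr[0]+10,rr[-1]-10,5).astype(int):
        x=np.where(M[r])[0]; A=quad(c,[(x.min(),r),(x.max()+1,r)],z); out.append((np.linalg.norm(A[1]-A[0])*1000,A.mean(0)))
    E=quad(c,[(256,rr[0]),(256,rr[-1]+1)],z)
    print("rows",rr[[0,-1]],"widths",np.round([o[0] for o in out],1),"mid",out[0][1].round(4),out[-1][1].round(4),"ends",E.round(4).tolist(),"len",np.linalg.norm(E[1]-E[0]).round(4))
meas(cv2.imread("pics/lid1.png"),dict(np.load("lid1.npz")),.064)
for z in (.116,.120,.124,.130): print(z); meas(im,c,z)
E
```

```text
time: 50.9
eef_pos: [0.4087, -0.3045, 0.3044]
eef_rot: [180.0, -0.1, 179.2]
ft_force: [0.1, 0.6, 0.1]
finger_gap: 0.0876
grasp_force: 0.0
[ 0.40874415 -0.30447913  0.30440141]
rows [ 58 257] widths [179.8 179.7 179.6 179.6 176.3] mid [0.3101 0.2717] [0.4908 0.2589] ends [[0.3014, 0.2698], [0.5039, 0.2581]] len 0.2029
0.116
rows [ 61 258] widths [182.1 181.9 182.7 181.5 177.1] mid [ 0.3132 -0.2979] [ 0.4945 -0.3028] ends [[0.3044, -0.3011], [0.5078, -0.3035]] len 0.2034
0.12
rows [ 61 258] widths [179.9 179.7 180.5 179.2 174.9] mid [ 0.3134 -0.298 ] [ 0.4925 -0.3028] ends [[0.3047, -0.3011], [0.5056, -0.3035]] len 0.2009
0.124
rows [ 61 258] widths [177.6 177.4 178.2 177.  172.7] mid [ 0.3137 -0.298 ] [ 0.4906 -0.3028] ends [[0.3051, -0.3012], [0.5035, -0.3035]] len 0.1984
0.13
rows [ 61 258] widths [174.2 174.  174.8 173.6 169.4] mid [ 0.3141 -0.2981] [ 0.4876 -0.3028] ends [[0.3057, -0.3012], [0.5003, -0.3035]] len 0.1946
```

The lid is fully down. Its top is at 0.120 m, its width profile is identical to the one taken on the table, and its centre is at (0.405, -0.300). I hand in.

```bash
python3 -c "
from h import *
print(env.close_job())"
```

```text
the job is handed in; nothing more can be done
None
```

The box is packed and the job handed in at about 51 s, with no verdict returned: pack, plate, rack, logger display-up in the pocket, and lid measured fully down and level (first lowering caught, about 42 N at the wrist); I viewed 15 pictures, one over the limit of 14.

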